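Undock the flow chamber and hold it level for inspection

ROBOT

A 6-joint arm with a two-finger parallel gripper is mounted at the origin on the work surface; the furniture and walls round the work are solid. World frame = base frame: x ahead of the robot, y to its left, z up, the work surface at z = 0. Lengths are in m, angles in rad, forces in N, time in s.
With the tool pointing down it reaches from about 0.4 to 0.925 m from the base axis. Payload 3.4 kg.
Tool frame: the origin (TCP) lies on the centre line of the jaws, within the pads' length; the fingertips stand 25 mm ahead of it and the grasp point (between the pads) lies 6 mm ahead of it (ctrl.tcp_to_tips is the distance from the TCP to the fingertips, in m); z points along the fingers, y is the direction in which the jaws open and shut (so a half turn about z gives the same grasp; the last joint's range is limited). The gripper opens to 85 mm and grips with 20 to 120 N. Pads are 22 mm wide; open, the fingers measure 114 mm over their backs; the gripper's body (76 mm by 85 mm) begins 54 mm behind the grasp point. The pads swing forward as they close: fully open they stand 13 mm farther back than shut.
Start: joints at [1.052, 0.307, 1.506, -0, 1.328, -0.073], TCP at [0.247, 0.519, 0.256] pointing down, gripper open.
Joint ranges: [-3.12, 3.12], [-1.05, 2.28], [0.14, 2.33], [-1.42, 4.57], [0.1, 2.73], [-2.68, 2.68]. Speed limits (rad/s): [2.57, 2.57, 3.14, 3.14, 3.14, 3.14].

INTERFACE

Orientations are given as a unit quaternion [x, y, z, w].
In Python, from workcell import ctrl gives the robot as it stands.
- The arm moves only by the tool send_rows, never from a script. Its argument "series" is a list of rows, each an object of numbers: "dx", "dy", "dz": the shift along the tool's x, y, z in m; "wx", "wy", "wz": the turn, a rotation vector about the tool's x, y, z in rad. A call has 1 to 12 rows; each row shifts and turns the commanded pose from where the row before left it, along the tool's axes as they then stand; what a row does not reach is not made up. A row lasts 1/12 s, in which the tool goes at most 41.7 mm and 7.16 degrees, less where a joint would pass 70% of its speed; a pose out of reach is approached as far as the arm can. A call with a gripper value outside its range is refused whole. "jaw" is the finger opening in m, from 0 to 0.0854, set as the call begins (left out, the last holds). The fingers move at their own pace and stop on an object; "squeeze" is the grip in N (left out, the last holds). Time passes only in rows, so rows that do not move let the fingers close. It gives the time, the measured TCP pose, the force and the opening at its end, in the units of the state.
- ctrl.state(): the state, without advancing time (a new reading comes with each control period).
- ctrl.grab_frame(name): name is "scene" or "top" or "wrist"; returns the picture (480x640x3 uint8, red, green, blue); there is no depth.
- ctrl.calibration(name): a dict with "fovy" (degrees; the focal length in pixels is half the picture's height over the tangent of half this angle, whatever the lens; pixels are square), "cx", "cy" (the principal point, pixels), "k1" (the pictures are not rectified: a ray, as slopes to the right and down, at radius r is drawn at 1 + k1 r^2 times it, then the intrinsics apply), "world_from_camera" (4x4, takes a point from camera to world coordinates); the wrist camera has in their place "T_tool_cam" (4x4, takes a point from camera to tool coordinates, whose origin is the TCP and whose axes are the flange's). Camera axes: x right, y down, z forward; pixel columns grow to the right and rows downward; lengths in m; the calibration is good to about 2 mm. A picture is of the moment at which its call begins: read the wrist's pose just before it. calibration takes no time and is no camera call.
- ctrl.finish_job(): hands the job in, once; it reports no verdict.
The state is a dict: "time": time; "qpos": joint angles; "qd": joint speeds; "joint_efforts": joint torques, N m; "eef_pos": TCP position; "ee_rot": TCP orientation; "ft_force": force on the tool from outside, world axes, zero at the start; "torque": the same for the moment, N m; "opening": finger opening in m.
Only numpy, scipy, OpenCV 4.12 (cv2) and the standard library are available. Lean on these libraries where they do the work, as an engineer would, in place of code of your own. Each camera call takes 0.05 s, during which the arm holds its last target.

TASK

Pull the red stop knob of the aluminium docking cradle out to its stop so that its steel pin frees the flow chamber, and leave it out. Then grasp that chamber, lift it straight out of the cradle, upright and without tipping it, until its underside is at least 12 cm above the table, and finish while still holding it there, level and still, with nothing but the gripper carrying it. Leave the other things on the table alone.

Things in the scene. Friction and masses are not known exactly. Their poses are not given: they have to be found in the camera images.
- dock: Fixed, level docking cradle; place and yaw vary. Aluminium plate 78 (x) x 170 (y) mm, top 10 mm above the table; two grey side rails (30.5 to 36.5 mm either side of the middle, 90 mm long, tops at 20 mm); grey stop post at its +y end (28 x 16 mm, y 63 to 79, top at 82 mm). Origin on the table, below the middle of the docked chamber's box. y runs along it towards post and knob, x across, z up.
- chamber: Loose flow chamber, 0.17 to 0.34 kg, docked with 2 mm play: dark box 56 mm wide (x), 116 long (y -44 to +72), 50 tall, fixed clear lid to 54 mm, thin orange and blue ports to 82 mm, blue wheel beyond its -y end (to y = -72). Origin at its underside, 14 mm from the box's middle along y, 10 mm above the table when docked; axes as the cradle's. Its sides above the rails are free for fingers.
- body_centre (a point): Middle of the chamber's box, 30 mm above its underside: where to grasp it across its 56 mm width (along x). It is very nearly the chamber's centre of mass.
- pin (a joint): Travel of the sprung stop pin in m: 0 home (starts at up to 0.006), 0.025 pulled out to its stop. Pulling takes 7.5 to 9 N (a spring, and a brake that keeps the pin wherever it is left: it does not spring back). The steel pin, 10 mm thick, overhangs the chamber's end by 13 mm at travel 0, 2 mm above the lid, so the chamber cannot be lifted.
- knob (a point): Middle of the grip of the red pull knob, on the pin's axis, 71 mm above the table; moves with the pin. The knob is a level cylinder 19 mm thick, 34 mm long (17 mm either side of this point along the cradle's y), with a 27 mm wide, 6 mm thick end flange beyond. It pulls out along the cradle's +y; grip it from above, across, along the cradle's x.
- spare_chamber: Bystander: a similar flow chamber with a yellow and a blue port, standing on the table, not in the cradle. 58 x 145 x 82 mm, origin at its underside.
- bottle: Bystander: white bottle with blue cap, 47 mm thick, 88 mm tall, origin at its underside.
- clock: Bystander: white timer, 58 x 58 x 19 mm, origin at its underside.
- dish: Bystander: round dish, 60 mm wide, 16 mm tall, origin at its underside.
- tape: Bystander: roll of orange tape, 52 mm wide, 19 mm tall, origin at its underside.

How it is judged:
On the way, in this order (a step that is already met when the one before it is completed fails the run):
1. the stop knob is pulled out to its stop while the chamber still stands in the cradle (value of joint pin above 0.022 m and z of chamber in the frame of dock below 0.015 m), for 0.2 s.
2. the chamber is lifted clear of the cradle, upright, in the gripper (height (world z) of chamber above 0.06 m and angle between chamber's own z axis and vertical below 0.2 rad and contact force between chamber and dock below 0.1 N and contact force between chamber and the fingers above 2 N), for 0.2 s.
At the end, for the whole second after the job is handed in: The gripper holds the chamber with its underside more than 115 mm above the table, tilted less than 0.12 rad (7 degrees), still (under 20 mm/s and 0.15 rad/s), touching neither the cradle nor the bystanders, and the stop pin is still pulled out by more than 18 mm (height (world z) of chamber above 0.115 m and angle between chamber's own z axis and vertical below 0.12 rad and linear speed of chamber below 0.02 m/s and angular speed of chamber below 0.15 rad/s and contact force between chamber and the fingers above 2 N and contact force between chamber and dock below 0.1 N and contact force between chamber and spare_chamber below 0.1 N and contact force between chamber and bottle below 0.1 N and value of joint pin above 0.018 m); the arm keeps its last pose, push and grip.
It fails at once if the chamber is tipped by more than 20 degrees (angle between chamber's own z axis and vertical above 0.35 rad).
It fails at once if a bystander is moved by more than 30 mm (distance of any of spare_chamber, bottle, clock, dish, tape from where it was at the start of the episode above 0.03 m).
It also fails if it takes over 45 s, if anything falls off the work surface, if the arm or the gripper's body presses on something with over 40 N, if the wrist force passes 120 N, or if a joint passes its speed limit or range.

## Working session

There is one attempt and no reset: what is moved stays moved. The work goes in short steps, Python scripts to look and compute and a tool call to move; the robot and the scene stay as the last step left them, time stands still between calls to the robot, and variables do not carry over. Pictures are saved under pics/ and viewed, and the job is handed in when it is done.

Besides the shell and the picture viewer there is one more tool, called after ">>>" as name(argument=value, ...), one argument or row to a line, values as JSON. send_rows: Moves the arm, as the interface text tells. Its arguments: {"type":"object","properties":{"series":{"type":"array"},"jaw":{"type":"number"},"squeeze":{"type":"number"}},"required":["series"]}

```bash
mkdir -p pics; ls; python3 - <<'E'
from workcell import ctrl
import cv2,numpy as np
s=ctrl.state();print(s)
for n in("scene","top"):
    cv2.imwrite(f"pics/{n}0.png",ctrl.grab_frame(n)[:,:,::-1]);print(n,ctrl.calibration(n))
print(ctrl.calibration("wrist"))
E
```

```text
pics
{'time': 0.0, 'qpos': array([ 1.05249592e+00,  3.07543347e-01,  1.50767375e+00,  1.40700069e-05,
        1.32840543e+00, -7.34750382e-02]), 'qd': array([ 0.00104744, -0.00016267,  0.00124938,  0.000503  ,  0.00089456,
       -0.00119939]), 'joint_efforts': array([-4.22869198e-04, -4.57533967e+01, -2.51913625e+01, -4.32918941e-04,
        1.31457177e-02, -9.22890479e-06]), 'eef_pos': array([0.24710426, 0.51847515, 0.25539784]), 'ee_rot': array([ 2.20585057e-01,  9.75367214e-01, -9.68841852e-04, -3.02475854e-04]), 'ft_force': array([ 0.02803551, -0.42385757,  0.06695446]), 'torque': array([ 0.01046984, -0.00150747,  0.01718111]), 'opening': 0.08559868561786763}
scene {'fovy': 50.45987561985649, 'cx': 324.98666110995225, 'cy': 240.73346161552973, 'k1': -0.1346027914198271, 'world_from_camera': array([[ 0.88500097, -0.29524998,  0.36000101,  0.2285495 ],
       [-0.46553718, -0.57270931,  0.67474379, -0.59925006],
       [ 0.00695785, -0.76474276, -0.64429814,  0.70077905],
       [ 0.        ,  0.        ,  0.        ,  1.        ]])}
top {'fovy': 56.5690422001283, 'cx': 314.0924834270428, 'cy': 243.02305222483898, 'k1': -0.039776131867263496, 'world_from_camera': array([[ 0.01226732, -0.99236502,  0.12272401,  0.45704474],
       [-0.99968235, -0.01487393, -0.02034597,  0.07939705],
       [ 0.02201602, -0.12243544, -0.99223226,  1.13038997],
       [ 0.        ,  0.        ,  0.        ,  1.        ]])}
{'fovy': 58.58687868427219, 'cx': 319.97519991086125, 'cy': 240.1816285302493, 'k1': -0.08782167396238454, 'T_tool_cam': array([[-1.19773868e-03, -9.44545888e-01, -3.28377268e-01,
         8.44980974e-02],
       [ 9.99999208e-01, -1.25851351e-03, -2.74500284e-05,
         7.10932170e-04],
       [-3.87339418e-04, -3.28377041e-01,  9.44546647e-01,
        -1.17481347e-01],
       [ 0.00000000e+00,  0.00000000e+00,  0.00000000e+00,
         1.00000000e+00]])}
```

View pics/scene0.png

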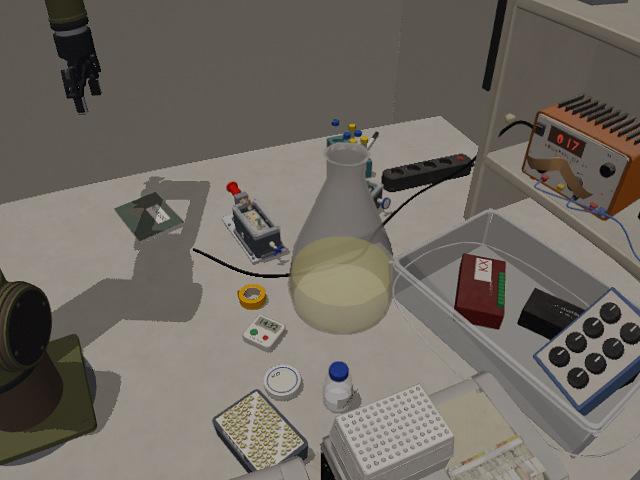

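View pics/top0.png

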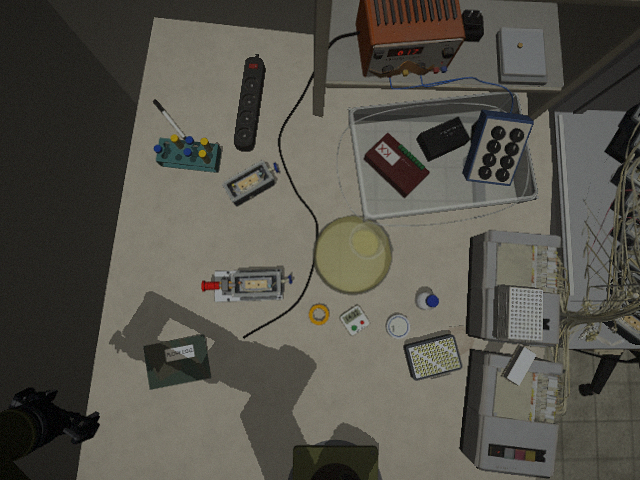

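The dock is at about (250,284) in the top view with the red knob on its left at (210,286), so it points to world +y. The spare chamber is at (250,183) and the large flask at (353,254). I'll zoom in to measure.

```bash
cat > h.py <<'E'
import numpy as np,cv2
from workcell import ctrl
def K(c):
    f=240/np.tan(np.radians(c["fovy"])/2);return np.array([[f,0,c["cx"]],[0,f,c["cy"]],[0,0,1.]])
def ray(c,uv):
    d=np.array([c["k1"],0,0,0,0.])
    return np.r_[cv2.undistortPoints(np.array([[uv]],float),K(c),d)[0,0],1]
def toplane(c,T,uv,z):
    r=T[:3,:3]@ray(c,uv);o=T[:3,3];return o+r*(z-o[2])/r[2]
def proj(c,T,P):
    P=np.atleast_2d(P);Ti=np.linalg.inv(T)
    q=cv2.projectPoints((P@Ti[:3,:3].T+Ti[:3,3]).reshape(-1,1,3),np.zeros(3),np.zeros(3),K(c),np.array([c["k1"],0,0,0,0.]))[0]
    return q[:,0]
def crop(img,x0,y0,x1,y1,s,name):
    cv2.imwrite(name,cv2.resize(img[y0:y1,x0:x1],None,fx=s,fy=s,interpolation=cv2.INTER_CUBIC))
def rot(q):
    from scipy.spatial.transform import Rotation as R
    return R.from_quat(q).as_matrix()
def wristT(s=None):
    s=s or ctrl.state();T=np.eye(4);T[:3,:3]=rot(s["ee_rot"]);T[:3,3]=s["eef_pos"]
    return T@ctrl.calibration("wrist")["T_tool_cam"]
E
python3 - <<'E'
from h import *
t=cv2.imread("pics/top0.png");crop(t,190,250,310,320,6,"pics/top_c.png")
t=cv2.imread("pics/scene0.png");crop(t,210,170,310,270,6,"pics/scene_c.png")
c=ctrl.calibration("top");T=c["world_from_camera"]
for n,uv,z in(("knob",(210,286),.071),("box",(260,284),.064),("wheel",(290,279),.03),("post",(225,286),.082),("flask",(353,254),0.05)):print(n,toplane(c,T,uv,z))
E
```

```text
knob [0.4822253  0.30206542 0.071     ]
box [0.48881828 0.1849998  0.064     ]
wheel [0.50309171 0.11501339 0.03      ]
post [0.4824723  0.26475575 0.082     ]
flask [ 0.56511725 -0.03801063  0.05      ]
```

View pics/top_c.png

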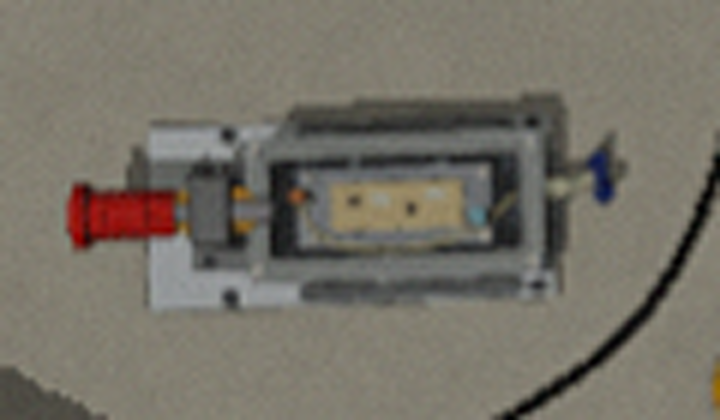

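View pics/scene_c.png

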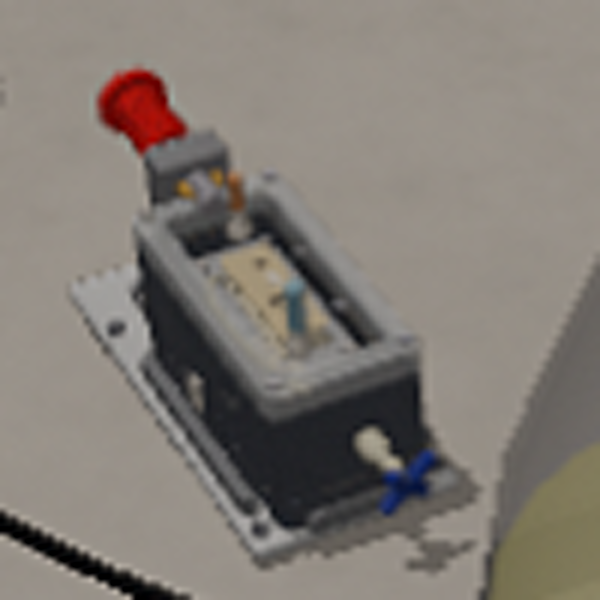

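>>> send_rows(
  series=[
    {"dx": -0.034,"dy": -0.014},
    {"dx": -0.034,"dy": -0.014},
    {"dx": -0.034,"dy": -0.014},
    {"dx": -0.034,"dy": -0.014},
    {"dx": -0.034,"dy": -0.014},
    {"dx": -0.034,"dy": -0.014},
    {"dx": -0.034,"dy": -0.014},
    {"dx": -0.034,"dy": -0.014},
    {"dx": -0.034,"dy": -0.014},
  ],
  jaw=0.085,
)

```text
invalid input
```

>>> send_rows(
  series=[
    {"wz": 0.12},
    {"wz": 0.12},
    {"wz": 0.12},
    {"wz": 0.12},
    {"wz": 0.12},
    {"wz": 0.12},
    {"wz": 0.12},
    {"wz": 0.12},
    {"wz": 0.11},
    {},
    {},
  ],
)

```text
invalid input
```

```bash
python3 - <<'E'
from h import *
s=ctrl.state();print(s["time"],s["eef_pos"],rot(s["ee_rot"]).round(3));np.save("T1.npy",wristT(s))
cv2.imwrite("pics/w1.png",ctrl.grab_frame("wrist")[:,:,::-1])
E
```

```text
0.1 [0.24711908 0.51853973 0.25548256] [[-0.903  0.43  -0.001]
 [ 0.43   0.903 -0.002]
 [ 0.    -0.002 -1.   ]]
```

View pics/w1.png

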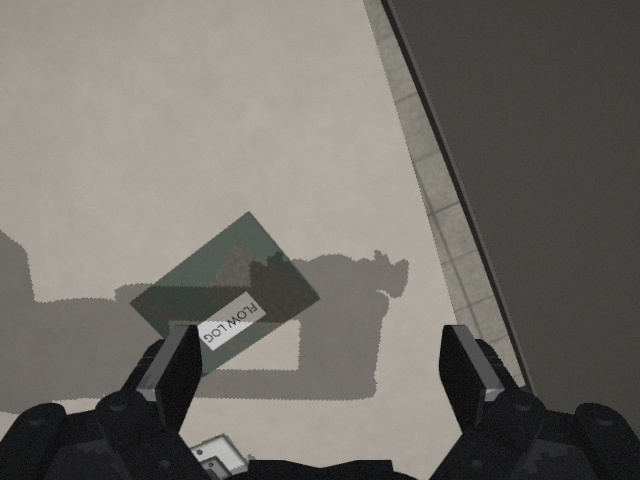

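The wrist view only shows the flow-log card and my fingers. Both moves were refused, so I'll try again with every key given in each row.

>>> send_rows(
  series=[
    {"dx": -0.034,"dy": -0.014,"dz": 0,"wx": 0,"wy": 0,"wz": 0},
    {"dx": -0.034,"dy": -0.014,"dz": 0,"wx": 0,"wy": 0,"wz": 0},
    {"dx": -0.034,"dy": -0.014,"dz": 0,"wx": 0,"wy": 0,"wz": 0},
    {"dx": -0.034,"dy": -0.014,"dz": 0,"wx": 0,"wy": 0,"wz": 0},
    {"dx": -0.034,"dy": -0.014,"dz": 0,"wx": 0,"wy": 0,"wz": 0},
    {"dx": -0.034,"dy": -0.014,"dz": 0,"wx": 0,"wy": 0,"wz": 0},
    {"dx": -0.034,"dy": -0.014,"dz": 0,"wx": 0,"wy": 0,"wz": 0},
    {"dx": -0.034,"dy": -0.014,"dz": 0,"wx": 0,"wy": 0,"wz": 0},
    {"dx": -0.034,"dy": -0.014,"dz": 0,"wx": 0,"wy": 0,"wz": 0},
  ],
)

```text
time: 0.9
eef_pos: [0.4702, 0.272, 0.2561]
ee_rot: [0.221, 0.975, -0.0, -0.0]
ft_force: [1.0, 0.9, 0.4]
opening: 0.0852
```

>>> send_rows(
  series=[
    {"dx": 0,"dy": 0,"dz": 0,"wx": 0,"wy": 0,"wz": 0.12},
    {"dx": 0,"dy": 0,"dz": 0,"wx": 0,"wy": 0,"wz": 0.12},
    {"dx": 0,"dy": 0,"dz": 0,"wx": 0,"wy": 0,"wz": 0.12},
    {"dx": 0,"dy": 0,"dz": 0,"wx": 0,"wy": 0,"wz": 0.12},
    {"dx": 0,"dy": 0,"dz": 0,"wx": 0,"wy": 0,"wz": 0.12},
    {"dx": 0,"dy": 0,"dz": 0,"wx": 0,"wy": 0,"wz": 0.12},
    {"dx": 0,"dy": 0,"dz": 0,"wx": 0,"wy": 0,"wz": 0.12},
    {"dx": 0,"dy": 0,"dz": 0,"wx": 0,"wy": 0,"wz": 0.12},
    {"dx": 0,"dy": 0,"dz": 0,"wx": 0,"wy": 0,"wz": 0.09},
    {"dx": 0,"dy": 0,"dz": 0,"wx": 0,"wy": 0,"wz": 0},
    {"dx": 0,"dy": 0,"dz": 0,"wx": 0,"wy": 0,"wz": 0},
  ],
)

```text
time: 1.82
eef_pos: [0.4693, 0.2736, 0.2561]
ee_rot: [0.679, 0.734, -0.0, -0.0]
ft_force: [0.5, -0.1, 0.7]
opening: 0.0854
```

```bash
python3 - <<'E'
from h import *
s=ctrl.state();print(s["time"],s["eef_pos"],rot(s["ee_rot"]).round(3));np.save("T1.npy",wristT(s))
cv2.imwrite("pics/w2.png",ctrl.grab_frame("wrist")[:,:,::-1])
E
```

```text
1.8167 [0.4692533  0.27355621 0.25605085] [[-0.079  0.997 -0.001]
 [ 0.997  0.079 -0.   ]
 [-0.    -0.001 -1.   ]]
```

View pics/w2.png

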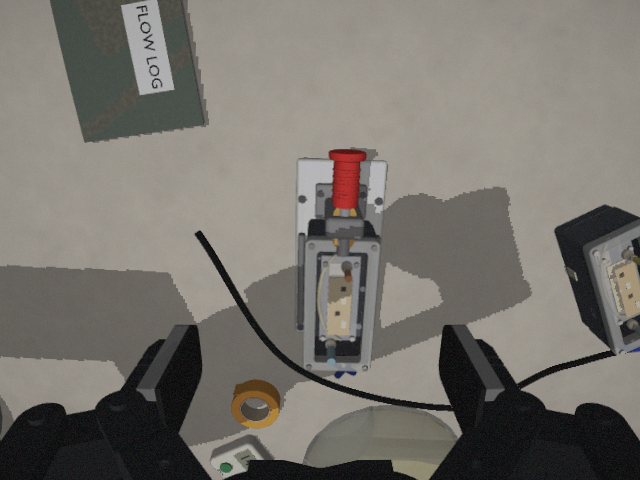

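The whole dock is in view: knob at (347,180), post at (345,228) and lid from about (305,238) to (372,370). I'll zoom in to fit the pose.

```bash
python3 - <<'E'
from h import *
t=cv2.imread("pics/w2.png");crop(t,285,140,405,265,5,"pics/w2a.png");crop(t,285,260,405,385,5,"pics/w2b.png")
E
```

```text
(no output)
```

View pics/w2a.png

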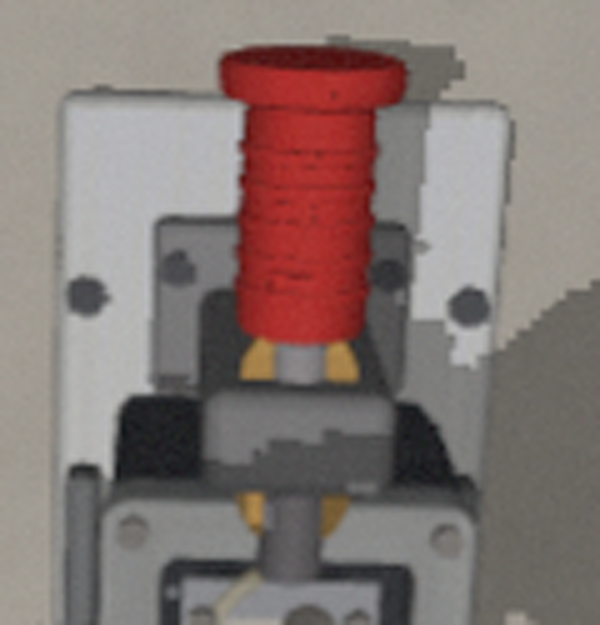

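View pics/w2b.png

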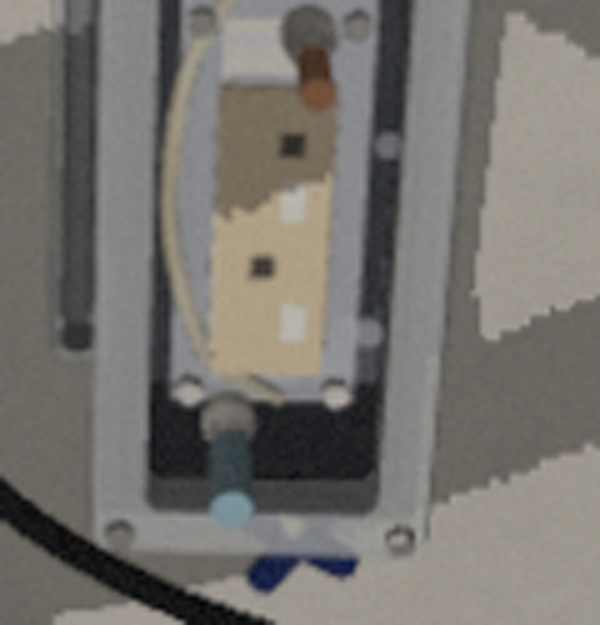

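```bash
python3 - <<'E'
from h import *
from scipy.optimize import least_squares
c=ctrl.calibration("wrist");T=np.load("T1.npy")
A=lambda x,y:(285+x/5,140+y/5); B=lambda x,y:(285+x/5,260+y/5)
obs=[((-28,58,64),A(102,497)),((28,58,64),A(475,497)),((-28,-58,64),B(92,550)),((28,-58,64),B(428,547)),
((-14,79,82),A(205,390)),((14,79,82),A(395,390)),((-14,63,82),A(200,490)),((14,63,82),A(392,490)),
((-39,None,10),A(62,92)),((39,None,10),A(510,103))]
def W(p,P):
    P=np.array(P,float)/1000;cy,sy=np.cos(p[2]),np.sin(p[2])
    return np.stack([p[0]+cy*P[:,0]-sy*P[:,1],p[1]+sy*P[:,0]+cy*P[:,1],P[:,2]],1)
def f(p):
    pts=[(a[0],p[3]*1000 if a[1] is None else a[1],a[2]) for a,_ in obs]
    return (proj(c,T,W(p,pts))-[b for _,b in obs]).ravel()
r=least_squares(f,[.485,.185,0,.1]);p=r.x;print(p,r.fun.reshape(-1,2).round(1))
np.save("dock.npy",p)
# top camera check
ct=ctrl.calibration("top")
q=proj(ct,ct["world_from_camera"],W(p,[(-28,58,64),(28,58,64),(-28,-58,64),(28,-58,64)]));print("top crop",((q-[190,250])*6).round(0))
# knob: axis intersect
for n,uv,z in(("barrel/flange",A(309,105),.0805),("flange end L",A(312,47),.071+.0135),("barrel end",A(303,335),.0805)):
    X=toplane(c,T,uv,z);d=X[:2]-p[:2];cy,sy=np.cos(p[2]),np.sin(p[2]);print(n,X,"dock",d@[cy,sy],d@[-sy,cy])
R=T[:3,:3]
E
```

```text
[0.49196565 0.19598122 0.05653947 0.11044539] [[ 0.7 -1.4]
 [-0.8  0.1]
 [ 1.5 -4.5]
 [-0.8 -2.8]
 [-0.6  0.6]
 [ 0.8  1.4]
 [-0.2  1.9]
 [ 0.2  2.7]
 [-1.6  0.1]
 [ 0.7 -0. ]]
top crop [[248. 273.]
 [244. 131.]
 [541. 260.]
 [536. 119.]]
barrel/flange [0.48483714 0.31563264 0.0805    ] dock -0.00035570039838401276 0.11986305948189066
flange end L [0.48420064 0.32398488 0.0845    ] dock -0.0005192028444115037 0.1282379176693697
barrel end [0.48712452 0.28324131 0.0805    ] dock 9.761511261593643e-05 0.0873942232557376
```

>>> send_rows(
  series=[
    {"dx": 0,"dy": 0,"dz": 0,"wx": 0,"wy": 0,"wz": 0.023},
    {"dx": 0.0245,"dy": 0.018,"dz": 0,"wx": 0,"wy": 0,"wz": 0},
    {"dx": 0,"dy": 0,"dz": 0.03,"wx": 0,"wy": 0,"wz": 0},
    {"dx": 0,"dy": 0,"dz": 0.03,"wx": 0,"wy": 0,"wz": 0},
    {"dx": 0,"dy": 0,"dz": 0.03,"wx": 0,"wy": 0,"wz": 0},
    {"dx": 0,"dy": 0,"dz": 0.03,"wx": 0,"wy": 0,"wz": 0},
    {"dx": 0,"dy": 0,"dz": 0.03,"wx": 0,"wy": 0,"wz": 0},
    {"dx": 0,"dy": 0,"dz": 0.02,"wx": 0,"wy": 0,"wz": 0},
    {"dx": 0,"dy": 0,"dz": 0.009,"wx": 0,"wy": 0,"wz": 0},
    {"dx": 0,"dy": 0,"dz": 0,"wx": 0,"wy": 0,"wz": 0},
    {"dx": 0,"dy": 0,"dz": 0,"wx": 0,"wy": 0,"wz": 0},
  ],
)

```text
time: 2.78
eef_pos: [0.4865, 0.2992, 0.0775]
ee_rot: [0.688, 0.726, -0.0, -0.0]
ft_force: [0.5, 0.0, -0.2]
opening: 0.0852
```

```bash
python3 - <<'E'
from h import *
s=ctrl.state();print(s["time"],s["eef_pos"],rot(s["ee_rot"]).round(3));np.save("T2.npy",wristT(s))
cv2.imwrite("pics/w3.png",ctrl.grab_frame("wrist")[:,:,::-1])
E
```

```text
2.7833 [0.48645724 0.29920762 0.0775009 ] [[-0.053  0.999 -0.   ]
 [ 0.999  0.053 -0.   ]
 [-0.    -0.    -1.   ]]
```

View pics/w3.png

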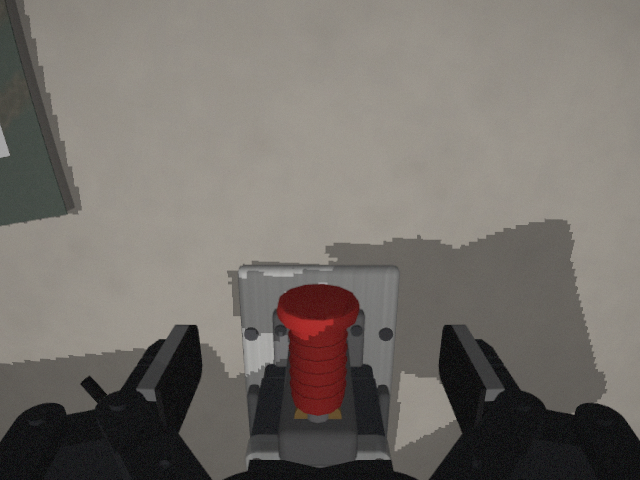

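The knob sits at u≈319, centred between the pads, with the flange at v≈305 and the barrel from 335 to 410. Closing on it now.

```bash
python3 - <<'E'
from h import *
c=ctrl.calibration("wrist");print(proj(c,c["T_tool_cam"],[[.011,0,.006],[0,0,.006],[-.011,0,.006],[0.011,0.0095,.006],[-.011,.0095,.006]]))
E
```

```text
[[318.1378141  329.89011629]
 [318.22758786 357.91864959]
 [318.31375033 384.32580664]
 [346.83043002 329.83368164]
 [345.43699229 384.25865908]]
```

>>> send_rows(
  series=[
    {"dx": 0,"dy": 0,"dz": 0,"wx": 0,"wy": 0,"wz": 0},
    {"dx": 0,"dy": 0,"dz": 0,"wx": 0,"wy": 0,"wz": 0},
    {"dx": 0,"dy": 0,"dz": 0,"wx": 0,"wy": 0,"wz": 0},
    {"dx": 0,"dy": 0,"dz": 0,"wx": 0,"wy": 0,"wz": 0},
    {"dx": 0,"dy": 0,"dz": 0,"wx": 0,"wy": 0,"wz": 0},
    {"dx": 0,"dy": 0,"dz": 0,"wx": 0,"wy": 0,"wz": 0},
    {"dx": 0,"dy": 0,"dz": 0,"wx": 0,"wy": 0,"wz": 0},
    {"dx": 0,"dy": 0,"dz": 0,"wx": 0,"wy": 0,"wz": 0},
    {"dx": 0,"dy": 0,"dz": 0,"wx": 0,"wy": 0,"wz": 0},
    {"dx": 0,"dy": 0,"dz": 0,"wx": 0,"wy": 0,"wz": 0},
  ],
  jaw=0.0,
  squeeze=60,
)

```text
time: 3.67
eef_pos: [0.4857, 0.2991, 0.0779]
ee_rot: [0.688, 0.726, -0.0, -0.0]
ft_force: [-1.8, 0.4, 4.4]
opening: 0.017
```

>>> send_rows(
  series=[
    {"dx": 0.003,"dy": 0,"dz": 0,"wx": 0,"wy": 0,"wz": 0},
    {"dx": 0.003,"dy": 0,"dz": 0,"wx": 0,"wy": 0,"wz": 0},
    {"dx": 0.003,"dy": 0,"dz": 0,"wx": 0,"wy": 0,"wz": 0},
    {"dx": 0.003,"dy": 0,"dz": 0,"wx": 0,"wy": 0,"wz": 0},
    {"dx": 0.003,"dy": 0,"dz": 0,"wx": 0,"wy": 0,"wz": 0},
    {"dx": 0.003,"dy": 0,"dz": 0,"wx": 0,"wy": 0,"wz": 0},
  ],
)

```text
time: 4.17
eef_pos: [0.4849, 0.3146, 0.0779]
ee_rot: [0.688, 0.726, -0.002, 0.001]
ft_force: [-0.4, -7.9, 6.9]
opening: 0.0168
```

```bash
python3 - <<'E'
from h import *
s=ctrl.state();print(s["time"],s["eef_pos"],s["ft_force"]);np.save("T3.npy",wristT(s))
cv2.imwrite("pics/w4.png",ctrl.grab_frame("wrist")[:,:,::-1])
E
```

```text
4.1667 [0.48485041 0.31455223 0.07787249] [-0.36957668 -7.85265086  6.88027018]
```

View pics/w4.png

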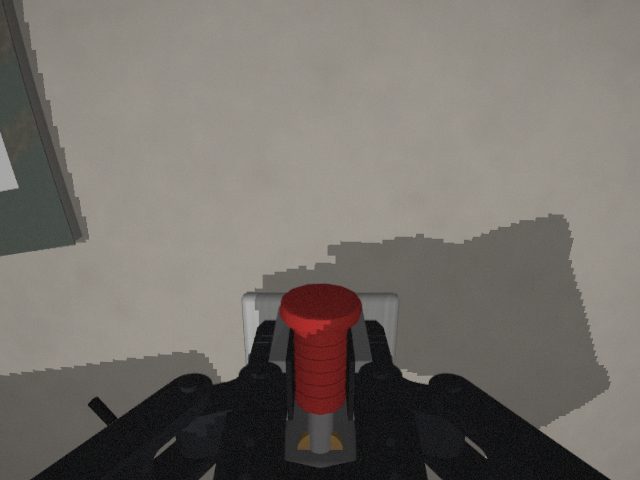

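The knob has followed: it is gripped with its flange at v≈305, and bare pin shows at (320,430). The pull is about 8 N, so I'll carry on to the stop.

>>> send_rows(
  series=[
    {"dx": 0.002,"dy": 0,"dz": 0,"wx": 0,"wy": 0,"wz": 0},
    {"dx": 0.002,"dy": 0,"dz": 0,"wx": 0,"wy": 0,"wz": 0},
    {"dx": 0.002,"dy": 0,"dz": 0,"wx": 0,"wy": 0,"wz": 0},
  ],
)

```text
time: 4.47
eef_pos: [0.4846, 0.3204, 0.0779]
ee_rot: [0.688, 0.726, -0.002, 0.001]
ft_force: [0.3, -10.1, 7.4]
opening: 0.017
```

>>> send_rows(
  series=[
    {"dx": 0.002,"dy": 0,"dz": 0,"wx": 0,"wy": 0,"wz": 0},
    {"dx": 0,"dy": 0,"dz": 0,"wx": 0,"wy": 0,"wz": 0},
  ],
)

```text
time: 4.63
eef_pos: [0.4845, 0.322, 0.0779]
ee_rot: [0.688, 0.726, -0.002, 0.002]
ft_force: [0.3, -10.1, 7.8]
opening: 0.0175
```

>>> send_rows(
  series=[
    {"dx": 0.002,"dy": 0,"dz": 0,"wx": 0,"wy": 0,"wz": 0},
    {"dx": 0.001,"dy": 0,"dz": 0,"wx": 0,"wy": 0,"wz": 0},
    {"dx": 0,"dy": 0,"dz": 0,"wx": 0,"wy": 0,"wz": 0},
  ],
)

```text
time: 4.88
eef_pos: [0.4844, 0.3221, 0.0778]
ee_rot: [0.687, 0.726, -0.004, 0.003]
ft_force: [2.9, -17.6, 10.1]
opening: 0.017
```

```bash
python3 - <<'E'
from h import *
s=ctrl.state();print(s["time"],s["eef_pos"],s["ft_force"]);np.save("T3.npy",wristT(s))
t=ctrl.grab_frame("wrist")[:,:,::-1];crop(t,240,260,400,480,3.6 and 2.7,"pics/w5.png")
t=ctrl.grab_frame("top")[:,:,::-1];crop(t,180,240,310,330,6,"pics/t5.png")
E
```

```text
4.8833 [0.4844155  0.32212702 0.07778463] [  2.85123833 -17.56718622  10.10558302]
```

View pics/w5.png

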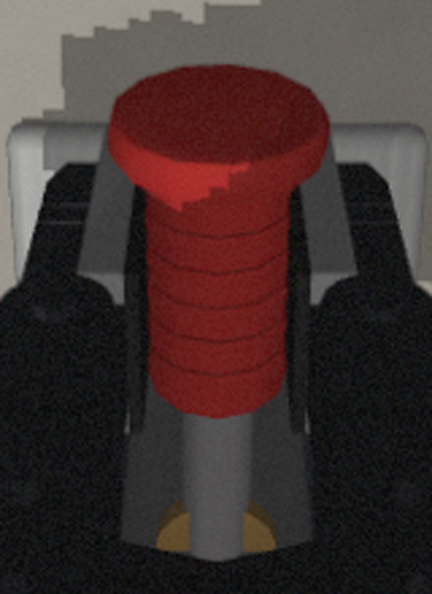

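The force rose from 10 to 17.6 N with no further motion, so the pin is on its stop. I'll take off the overpull and release.

>>> send_rows(
  series=[
    {"dx": -0.002,"dy": 0,"dz": 0,"wx": 0,"wy": 0,"wz": 0},
    {"dx": 0,"dy": 0,"dz": 0,"wx": 0,"wy": 0,"wz": 0},
  ],
)

```text
time: 5.15
eef_pos: [0.4845, 0.322, 0.0778]
ee_rot: [0.688, 0.726, -0.003, 0.002]
ft_force: [1.1, -13.0, 6.9]
opening: 0.0178
```

>>> send_rows(
  series=[
    {"dx": 0,"dy": 0,"dz": 0,"wx": 0,"wy": 0,"wz": 0},
    {"dx": 0,"dy": 0,"dz": 0,"wx": 0,"wy": 0,"wz": 0},
    {"dx": 0,"dy": 0,"dz": 0,"wx": 0,"wy": 0,"wz": 0},
    {"dx": 0,"dy": 0,"dz": 0,"wx": 0,"wy": 0,"wz": 0},
    {"dx": 0,"dy": 0,"dz": 0,"wx": 0,"wy": 0,"wz": 0},
    {"dx": 0,"dy": 0,"dz": 0,"wx": 0,"wy": 0,"wz": 0},
    {"dx": 0,"dy": 0,"dz": 0,"wx": 0,"wy": 0,"wz": 0},
    {"dx": 0,"dy": 0,"dz": 0,"wx": 0,"wy": 0,"wz": 0},
    {"dx": 0,"dy": 0,"dz": 0,"wx": 0,"wy": 0,"wz": 0},
    {"dx": 0,"dy": 0,"dz": 0,"wx": 0,"wy": 0,"wz": 0},
  ],
  jaw=0.085,
)

```text
time: 5.98
eef_pos: [0.4847, 0.3261, 0.0773]
ee_rot: [0.688, 0.726, -0.0, -0.0]
ft_force: [0.8, -0.2, 0.3]
opening: 0.0848
```

>>> send_rows(
  series=[
    {"dx": 0,"dy": 0,"dz": -0.025,"wx": 0,"wy": 0,"wz": 0},
    {"dx": 0,"dy": 0,"dz": -0.03,"wx": 0,"wy": 0,"wz": 0},
    {"dx": 0,"dy": 0,"dz": -0.03,"wx": 0,"wy": 0,"wz": 0},
    {"dx": 0,"dy": 0,"dz": -0.03,"wx": 0,"wy": 0,"wz": 0},
    {"dx": -0.03,"dy": 0,"dz": -0.03,"wx": 0,"wy": 0,"wz": 0},
    {"dx": -0.03,"dy": 0,"dz": 0,"wx": 0,"wy": 0,"wz": 0},
    {"dx": 0,"dy": 0,"dz": 0,"wx": 0,"wy": 0,"wz": 0},
    {"dx": 0,"dy": 0,"dz": 0,"wx": 0,"wy": 0,"wz": 0},
  ],
)

```text
time: 6.65
eef_pos: [0.4878, 0.2655, 0.2225]
ee_rot: [0.689, 0.725, 0.0, 0.0]
ft_force: [0.2, 0.7, -0.3]
opening: 0.0851
```

```bash
python3 - <<'E'
from h import *
s=ctrl.state();print(s["time"],s["eef_pos"],rot(s["ee_rot"]).round(3));np.save("T4.npy",wristT(s))
cv2.imwrite("pics/w6.png",ctrl.grab_frame("wrist")[:,:,::-1])
E
```

```text
6.65 [0.48780032 0.26554565 0.22245942] [[-0.051  0.999  0.001]
 [ 0.999  0.051  0.   ]
 [ 0.     0.001 -1.   ]]
```

View pics/w6.png

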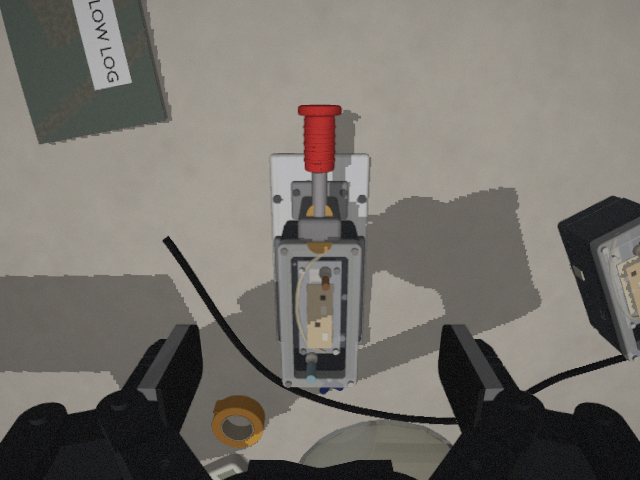

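The pin is out and no longer overlaps the lid; the lid corners are near (275,241), (367,239), (281,389) and (357,387). Now to measure the chamber.

```bash
python3 - <<'E'
from h import *
t=cv2.imread("pics/w6.png");crop(t,260,220,385,400,3.3,"pics/w6a.png")
E
```

```text
(no output)
```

View pics/w6a.png

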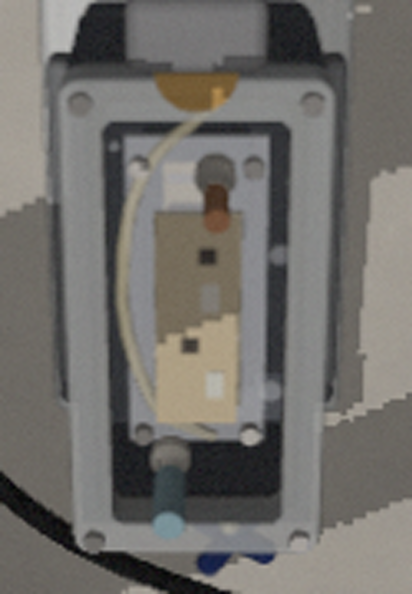

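```bash
python3 - <<'E'
from h import *
c=ctrl.calibration("wrist");T=np.load("T4.npy")
P=[toplane(c,T,(260+x/3.3,220+y/3.3),.064) for x,y in((55,77),(338,77),(75,552),(318,550))]
P=np.array(P);print(P.round(4));print(P.mean(0)); d=(P[0]+P[1]-P[2]-P[3])/2;print("len",np.hypot(*d[:2]),"yaw",np.arctan2(-d[0],d[1]),"w",np.linalg.norm(P[1]-P[0]),np.linalg.norm(P[3]-P[2]))
p=P.mean(0)
s=ctrl.state();R=rot(s["ee_rot"]);print("tool shift",R.T@(np.array([p[0],p[1],.054])-s["eef_pos"]))
E
```

```text
[[0.4595 0.2514 0.064 ]
 [0.5182 0.2543 0.064 ]
 [0.4658 0.1315 0.064 ]
 [0.5235 0.1349 0.064 ]]
[0.49175236 0.19301901 0.064     ]
len 0.11972328869020082 yaw 0.049061168034592526 w 0.05876486849231292 0.05782480201915451
tool shift [-0.07348667  0.0003634   0.16776457]
```

>>> send_rows(
  series=[
    {"dx": -0.037,"dy": 0,"dz": 0,"wx": 0,"wy": 0,"wz": 0},
    {"dx": -0.0365,"dy": 0,"dz": 0,"wx": 0,"wy": 0,"wz": 0},
    {"dx": 0,"dy": 0,"dz": 0,"wx": 0,"wy": 0,"wz": 0},
    {"dx": 0,"dy": 0,"dz": 0.03,"wx": 0,"wy": 0,"wz": 0},
    {"dx": 0,"dy": 0,"dz": 0.03,"wx": 0,"wy": 0,"wz": 0},
    {"dx": 0,"dy": 0,"dz": 0.03,"wx": 0,"wy": 0,"wz": 0},
    {"dx": 0,"dy": 0,"dz": 0.02,"wx": 0,"wy": 0,"wz": 0},
    {"dx": 0,"dy": 0,"dz": 0,"wx": 0,"wy": 0,"wz": 0},
    {"dx": 0,"dy": 0,"dz": 0,"wx": 0,"wy": 0,"wz": 0},
  ],
)

```text
time: 7.45
eef_pos: [0.4906, 0.1938, 0.1102]
ee_rot: [0.688, 0.726, -0.002, -0.001]
ft_force: [-0.3, 0.6, 0.2]
opening: 0.0847
```

```bash
python3 - <<'E'
from h import *
s=ctrl.state();print(s["time"],s["eef_pos"],s["ft_force"])
cv2.imwrite("pics/w7.png",ctrl.grab_frame("wrist")[:,:,::-1])
t=ctrl.grab_frame("scene")[:,:,::-1];crop(t,180,120,330,280,3.7,"pics/s7.png")
E
```

```text
7.45 [0.49059213 0.19382018 0.11020906] [-0.25506153  0.58178168  0.22260945]
```

View pics/w7.png

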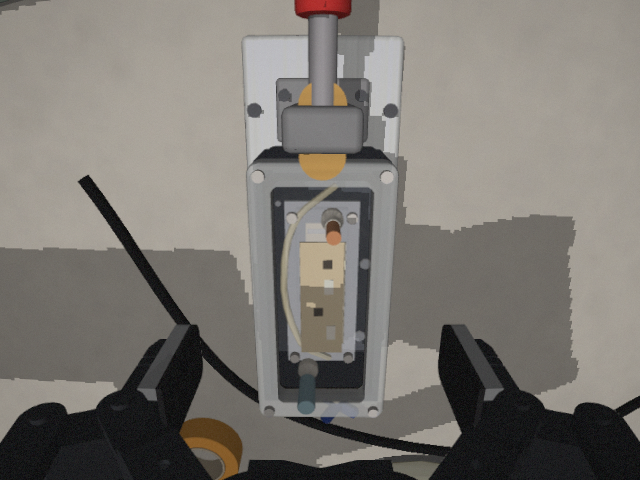

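View pics/s7.png

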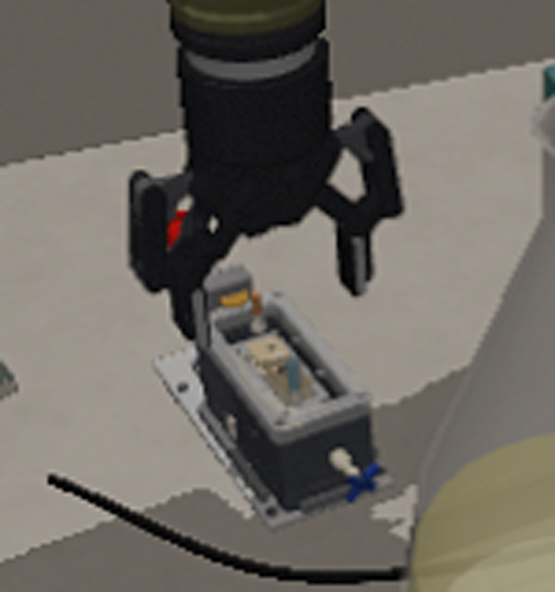

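The lid spans (247,165)–(398,163) at the top and (260,416)–(381,414) at the bottom. It is centred between the fingers, so I'll cross-check before descending.

```bash
python3 - <<'E'
from h import *
c=ctrl.calibration("wrist");s=ctrl.state();T=wristT(s);R=rot(s["ee_rot"])
P=np.array([toplane(c,T,uv,.064) for uv in((247,164),(398,163),(260,416),(381,414))]);p=P.mean(0)
d=(P[0]+P[1]-P[2]-P[3])/2
print(P.round(4),p,np.linalg.norm(d),np.arctan2(-d[0],d[1]));print(R.T@(np.array([p[0],p[1],.050])-s["eef_pos"]),R.round(3))
E
```

```text
[[0.4618 0.2517 0.064 ]
 [0.5204 0.2552 0.064 ]
 [0.4673 0.1295 0.064 ]
 [0.5262 0.1338 0.064 ]] [0.49392361 0.19254178 0.064     ] 0.12189178633159718 0.046177766563234836
[-0.00173066  0.00116665  0.06245077] [[-0.054  0.999  0.001]
 [ 0.999  0.054  0.001]
 [ 0.001  0.001 -1.   ]]
```

>>> send_rows(
  series=[
    {"dx": -0.001,"dy": 0.001,"dz": 0.02,"wx": 0,"wy": 0,"wz": 0},
    {"dx": 0,"dy": 0,"dz": 0.02,"wx": 0,"wy": 0,"wz": 0},
    {"dx": 0,"dy": 0,"dz": 0.015,"wx": 0,"wy": 0,"wz": 0},
    {"dx": 0,"dy": 0,"dz": 0.006,"wx": 0,"wy": 0,"wz": 0},
    {"dx": 0,"dy": 0,"dz": 0,"wx": 0,"wy": 0,"wz": 0},
    {"dx": 0,"dy": 0,"dz": 0,"wx": 0,"wy": 0,"wz": 0},
  ],
)

```text
time: 8.05
eef_pos: [0.4937, 0.1927, 0.0518]
ee_rot: [0.688, 0.726, 0.001, 0.0]
ft_force: [0.9, 0.4, 0.2]
opening: 0.0848
```

>>> send_rows(
  series=[
    {"dx": 0,"dy": 0,"dz": 0,"wx": 0,"wy": 0,"wz": 0},
    {"dx": 0,"dy": 0,"dz": 0,"wx": 0,"wy": 0,"wz": 0},
    {"dx": 0,"dy": 0,"dz": 0,"wx": 0,"wy": 0,"wz": 0},
    {"dx": 0,"dy": 0,"dz": 0,"wx": 0,"wy": 0,"wz": 0},
    {"dx": 0,"dy": 0,"dz": 0,"wx": 0,"wy": 0,"wz": 0},
    {"dx": 0,"dy": 0,"dz": 0,"wx": 0,"wy": 0,"wz": 0},
    {"dx": 0,"dy": 0,"dz": 0,"wx": 0,"wy": 0,"wz": 0},
    {"dx": 0,"dy": 0,"dz": 0,"wx": 0,"wy": 0,"wz": 0},
  ],
  jaw=0.0,
  squeeze=60,
)

```text
time: 8.72
eef_pos: [0.4936, 0.1926, 0.0521]
ee_rot: [0.688, 0.726, 0.001, 0.001]
ft_force: [-0.3, 0.3, 5.9]
opening: 0.0547
```

```bash
python3 - <<'E'
from h import *
s=ctrl.state();print(s["time"],s["eef_pos"],s["ft_force"],s["torque"],s["opening"])
cv2.imwrite("pics/w8.png",ctrl.grab_frame("wrist")[:,:,::-1])
t=ctrl.grab_frame("scene")[:,:,::-1];crop(t,180,120,330,280,3.7,"pics/s8.png")
E
```

```text
8.7167 [0.49356832 0.19258172 0.05208332] [-0.32879688  0.28883037  5.91889611] [-0.04288663  0.22781396 -0.04957678] 0.05468122100212175
```

View pics/w8.png

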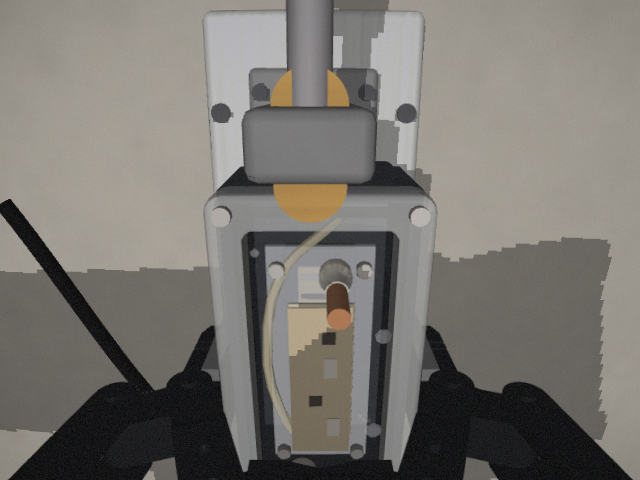

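View pics/s8.png

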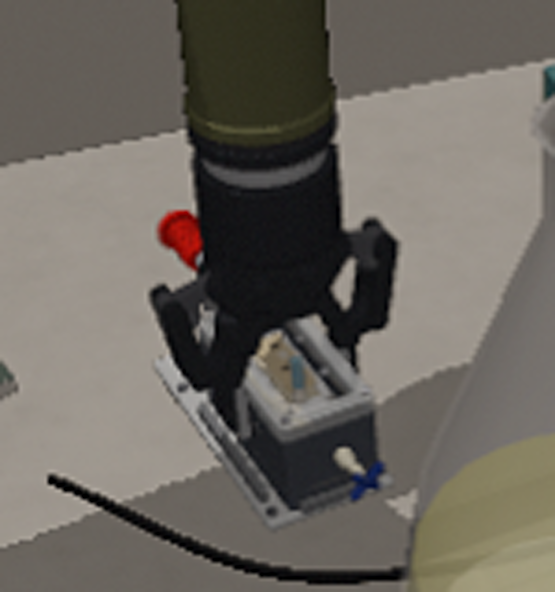

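Both fingers grip the middle of the box (opening 54.7 mm) and the knob is still out. Lifting straight up.

>>> send_rows(
  series=[
    {"dx": 0,"dy": 0,"dz": -0.004,"wx": 0,"wy": 0,"wz": 0},
    {"dx": 0,"dy": 0,"dz": -0.006,"wx": 0,"wy": 0,"wz": 0},
    {"dx": 0,"dy": 0,"dz": -0.006,"wx": 0,"wy": 0,"wz": 0},
    {"dx": 0,"dy": 0,"dz": -0.006,"wx": 0,"wy": 0,"wz": 0},
  ],
)

```text
time: 9.15
eef_pos: [0.4927, 0.1923, 0.0734]
ee_rot: [0.688, 0.726, -0.0, -0.0]
ft_force: [0.1, -0.5, -1.6]
opening: 0.0547
```

>>> send_rows(
  series=[
    {"dx": 0,"dy": 0,"dz": -0.01,"wx": 0,"wy": 0,"wz": 0},
    {"dx": 0,"dy": 0,"dz": -0.012,"wx": 0,"wy": 0,"wz": 0},
    {"dx": 0,"dy": 0,"dz": -0.012,"wx": 0,"wy": 0,"wz": 0},
    {"dx": 0,"dy": 0,"dz": -0.012,"wx": 0,"wy": 0,"wz": 0},
    {"dx": 0,"dy": 0,"dz": -0.012,"wx": 0,"wy": 0,"wz": 0},
    {"dx": 0,"dy": 0,"dz": -0.012,"wx": 0,"wy": 0,"wz": 0},
    {"dx": 0,"dy": 0,"dz": -0.012,"wx": 0,"wy": 0,"wz": 0},
    {"dx": 0,"dy": 0,"dz": -0.012,"wx": 0,"wy": 0,"wz": 0},
    {"dx": 0,"dy": 0,"dz": -0.01,"wx": 0,"wy": 0,"wz": 0},
    {"dx": 0,"dy": 0,"dz": -0.006,"wx": 0,"wy": 0,"wz": 0},
    {"dx": 0,"dy": 0,"dz": 0,"wx": 0,"wy": 0,"wz": 0},
    {"dx": 0,"dy": 0,"dz": 0,"wx": 0,"wy": 0,"wz": 0},
  ],
)

```text
time: 10.15
eef_pos: [0.4928, 0.1923, 0.1831]
ee_rot: [0.688, 0.726, 0.0, 0.0]
ft_force: [-1.5, -0.8, -1.0]
opening: 0.0544
```

>>> send_rows(
  series=[
    {"dx": 0,"dy": 0,"dz": 0,"wx": 0,"wy": 0,"wz": 0},
    {"dx": 0,"dy": 0,"dz": 0,"wx": 0,"wy": 0,"wz": 0},
    {"dx": 0,"dy": 0,"dz": 0,"wx": 0,"wy": 0,"wz": 0},
    {"dx": 0,"dy": 0,"dz": 0,"wx": 0,"wy": 0,"wz": 0},
    {"dx": 0,"dy": 0,"dz": 0,"wx": 0,"wy": 0,"wz": 0},
    {"dx": 0,"dy": 0,"dz": 0,"wx": 0,"wy": 0,"wz": 0},
  ],
)

```text
time: 10.65
eef_pos: [0.4927, 0.1923, 0.1825]
ee_rot: [0.688, 0.726, -0.0, -0.0]
ft_force: [1.0, 0.3, -1.5]
opening: 0.0543
```

```bash
python3 - <<'E'
from h import *
s=ctrl.state();print(s["time"],s["eef_pos"],s["ft_force"],s["torque"],s["opening"],abs(s["qd"]).max())
cv2.imwrite("pics/w9.png",ctrl.grab_frame("wrist")[:,:,::-1])
t=ctrl.grab_frame("scene")[:,:,::-1];crop(t,180,80,330,280,3,"pics/s9.png")
t=ctrl.grab_frame("top")[:,:,::-1];crop(t,150,130,370,350,2.5,"pics/t9.png")
E
```

```text
10.65 [0.49271596 0.19227856 0.18250385] [ 0.97175516  0.29539634 -1.46384419] [-0.03435865  0.00886125  0.04788654] 0.054331496782424805 0.0037079638529832174
```

View pics/w9.png

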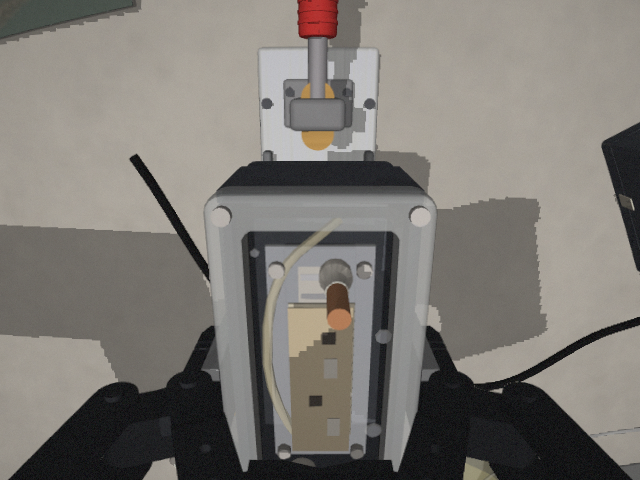

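View pics/s9.png

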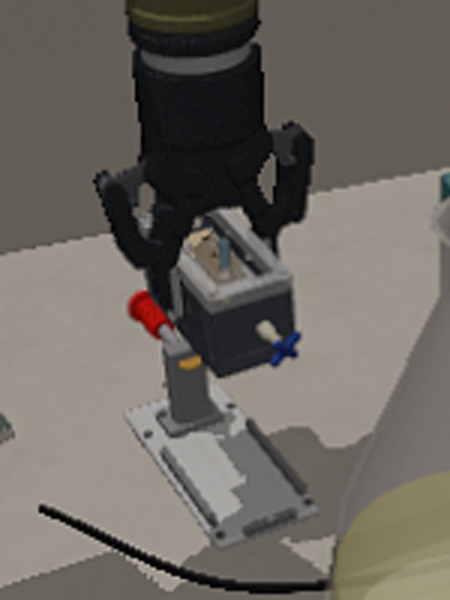

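View pics/t9.png

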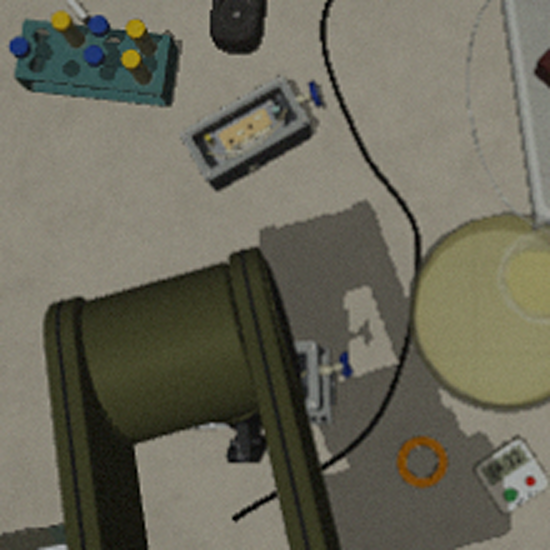

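The lid sits at the same pixels as before the lift, corner screws at (221,216) and (420,216), so it hasn't slipped or tilted. The cradle is empty, the knob is still out, and the TCP rose 130 mm, putting the underside at about 140 mm. The arm is still, so I'm handing in.

```bash
python3 - <<'E'
from workcell import ctrl
print(ctrl.finish_job())
E
```

```text
the job is handed in; nothing more can be done
None
```

The knob is out at its stop, and the job was handed in with the gripper holding the flow chamber level and still. The underside is about 140 mm above the table, worked out from a 130 mm rise of the tool, against the 120 mm asked.

- **Knob:** I gripped it from above and pulled about 23 mm. The force then rose from 10 to 17.6 N with no more motion, so the pin had met its stop. After release the pictures showed it still out and clear of the lid.
- **Chamber:** I gripped it across its width and lifted it straight up. The wrist picture shows the lid at the same pixels before and after the lift, so it did not slip or tip. The opening was steady at about 54 mm and the last joint speeds were under 0.004 rad/s.
- **Surroundings:** The last pictures show the chamber clear of the cradle. The spare chamber, tape and clock show no sign of having moved. The bottle and dish were outside those final pictures, but nothing went near them.
- **What disagreed:** My first two move calls were refused as invalid and moved nothing. The position estimates from the cameras differed by 2 to 3 mm. The measured openings were about 2 mm under the stated widths of the knob and the chamber.

The clock stood at about 11 s of the 45 s allowed. The hand-in reported no verdict.

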